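# Snap the dust screen onto the extractor intake

### The arm

A 7-joint arm with a two-finger parallel gripper is mounted at the origin on the work surface. World frame = base frame: x ahead of the robot, y to its left, z up, the work surface at z = 0. Lengths are in m, angles in rad, forces in N, time in s.
With the tool pointing down it reaches from about 0.4 to 0.85 m from the base axis. Payload 4.5 kg.
Tool frame: the origin (TCP) lies at the very end of the fingers, on their centre line; the grasp point (between the pads) lies arm.pinch_z behind it (arm.pinch_z is the distance from the TCP to the grasp point, in m); z points along the fingers, y is the line along which they close (so a half turn about z gives the same grasp; the last joint's range is limited). The gripper opens to 85 mm and grips with 20 to 120 N. Pads are 22 mm wide; open, the fingers measure 114 mm over their backs; the gripper's body (76 mm by 85 mm) begins 54 mm behind the grasp point. The pads swing forward as they close: fully open they stand 13 mm farther back than shut.
Start: joints at [1.286, 0.689, -0.195, 1.565, 0.157, 0.902, -0.215], TCP at [0.196, -0.594, 0.231] pointing down, gripper open.
Joint ranges: [-3.01, 3.01], [-0.46, 2.08], [-1.47, 1.51], [0.13, 2.56], [-1, 4.14], [0.04, 2.09], [-2.66, 2.66]. Speed limits (rad/s): [2.57, 2.57, 3.14, 3.14, 3.14, 3.14, 3.14].

### API

Orientations are given as a unit quaternion [w, x, y, z].
In Python, from rig import arm, capture, workorder, boxes_of, silhouettes gives the robot as it stands.
- The arm moves only by the shell command python3 -m handwheel 'ROWS' [FORCE]. ROWS is JSON, a list that holds one entry, the list of rows, each a list of 5 numbers: the shift along the tool's x, y, z in m, then the turn about the tool's z in rad, then the finger opening in m, from 0 to 0.0854. In form: [[[dx, dy, dz, roll, hand], ...]]. A call has 1 to 12 rows; each row is the pose to reach, as a shift and turn from the pose commanded when the call began, along the tool's axes at that moment; what a row does not reach only later rows make up. A row lasts 1/8 s, in which the tool goes at most 62.5 mm and 10.7 degrees, less where a joint would pass 70% of its speed; a pose out of reach is approached as far as the arm can. A call with a gripper value outside its range is refused whole. The fingers move at their own pace and stop on an object; FORCE is the grip in N (left out, the last holds). Time passes only in rows, so rows that repeat a pose let the fingers close. It gives the time, the measured TCP pose, the force, the opening and the grip force at its end, in the units of the state.
- arm.observe(): the state, without advancing time (a new reading comes with each control period).
- capture(name): name is "side" or "top"; returns a dict with "frame" (420x560x3 uint8, red, green, blue), "intrinsics" (3x3 intrinsics, pixels), "k1" (the pictures are not rectified: a ray, as slopes to the right and down, at radius r is drawn at 1 + k1 r^2 times it, then the intrinsics apply), "R" (3x3) and "t" (3): a world point X has camera coordinates R X + t. Camera axes: x right, y down, z forward; pixel columns grow to the right and rows downward; lengths in m; the calibration is good to about 2 mm. A picture is of the moment at which its call begins. There is no depth.
- workorder.close_job(): hands the job in; it is judged then, once.
Trained networks look in a picture, given as the dict that the camera call returned (one of the last four; its "shot" number tells which), for a name from the list of things; names that differ only in an ending like _2 or _b are one class to them, and where a whole thing is asked for, a point or a joint stands for the part that bears it (a point fixed in the world has none). Each returns a list of dicts, best first, with "conf" (0 to 1); they miss things now and then, are a little off and sometimes report something else, mostly with a low value. They report only what shows in the picture. A call takes as long as a camera call. They do not tell look-alikes from the thing itself.
- boxes_of(thing, picture): "at" ([column, row] in pixels, amid what is visible of it).
- silhouettes(thing, picture): "mask" (420x560 bool, what is visible of it) and "at" ([column, row] in pixels, amid what is visible of it).
The state is a dict: "time": time; "qpos": joint angles; "dq": joint speeds; "joint_torque": joint torques, N m; "position": TCP position; "orientation": TCP orientation; "wrist_force": force on the tool from outside, world axes, zero at the start; "torque": the same for the moment, N m; "opening": opening from 0.0 (shut) to 1.0 (fully open); "grasp_force": force on a finger pad.
Only numpy, scipy, OpenCV 4.12 (cv2) and the standard library are available. Lean on these libraries where they do the work, as an engineer would, in place of code of your own. Each camera call takes 0.05 s, during which the arm holds its last target. There are 200 camera calls.

### The job

Take the orange dust screen off the sloped stand by its grip rib and press it straight down over the two white snap hooks on top of the green extractor intake box, until both hooks have clicked over it and it lies flat on the box. Let go of it, and leave the hammer, the spray can, the cutting discs and the tape measure where they are.

Things in the scene. Friction and masses are not known exactly. Their poses are not given: they have to be found in the camera images.
- cover_center (a point): Orange dust screen (about 90 g): plate 120 (x) x 64 (y) x 6 mm, with a grip rib upright on the middle of its top, 44 mm long (x), 12 thick (y), 34 high above the plate. This point: mid axis, 20 mm above the underside; z points out through the rib. Starts flat on the stand's 30 degree slope, its x up the slope, foot at the lip. Same when turned half round about z.
- cover_slot (a point): Centre of one of the screen's two slots, at plate mid thickness, 38 mm from the middle towards its +x (the other is at -x). Each slot goes right through, from 30 to 46.5 mm from the middle along x, and is 26 mm wide in y.
- stand: Fixed blue and dark steel stand, 150 mm wide (y), 150 deep (x), 112 high at the back; origin at the centre of its underside. Its top slopes 30 degrees, low on its -x side, rising to its +x, 70 mm high above the origin, with an 8 mm lip along the low edge. Where the screen lies across the slope (y) varies.
- seat (a point): Centre of the top face of the fixed green intake box (220 x 150 x 70 mm high, a 30 mm stub pipe on its -x end). The screen's underside must lie on this face, its middle here. z up; x along the line of the two white hooks, which stand at +x and -x, outer faces 45 mm from this point, 16 mm wide (y), 25 mm high, one for each slot of the screen.
- hook_a (a joint): White sprung hook at the box's +x side: 0 at rest, grows as it bends inward, rad; springs back by itself. On its outer side a barb reaches out 5 mm, its catch 8 mm above the box top; above it a ramp leads inward to 42 mm from the box's middle at the tip. The screen pushed down bends both hooks in, then they snap out over its plate (2 mm play): about 12 N in all.
- hook_b (a joint): The same hook, mirrored, at the box's -x side. The slots enter over the hooks when the screen is within about 4 mm along x and 4 mm along y of centre.
- hammer: Bystander, loose: hammer 260 mm long lying along its x with a wooden handle (-x) and dark steel head (+x); origin on its underside, mid length.
- spray: Bystander, loose: upright can with a red label, 58 mm in diameter, 170 mm high; origin at the centre of its base.
- discs: Bystander, loose: pack of dark cutting discs, 116 mm in diameter, 16 mm high, with a 22 mm hole; origin at the centre of its underside.
- tape: Bystander, loose: yellow tape measure standing on edge, 70 (x) x 40 (y) x 66 mm high; origin at the centre of its underside.
There are look-alikes about, which are no part of the job. Leave any purple look-alike of the part that bears cover_center alone.

How it is judged:
By the outcome, as a careful person would: the job done as asked, in the order asked, and still so for the second after the job is handed in, with the robot touching nothing.
It also fails if it takes over 43 s, if anything falls off the work surface, if the arm or the gripper's body presses on something with over 40 N, if the wrist force passes 120 N, or if a joint passes its speed limit or range.

## Working session

There is one attempt and no reset: what is moved stays moved. The work goes in short steps, Python scripts to look and compute and a shell command to move; the robot and the scene stay as the last step left them, time stands still between calls to the robot, and variables do not carry over. Pictures are saved under pics/ and viewed, at most 10 in all, crops included, and the job is handed in when it is done.

```bash
ls; mkdir -p pics; python3 - <<'E'
from rig import arm, capture, boxes_of, silhouettes
import cv2,numpy as np
print(arm.pinch_z); s=arm.observe(); print(s['position'],s['orientation'],s['time'])
for n in ['side','top']:
    p=capture(n); cv2.imwrite(f'pics/{n}0.png',p['frame'][:,:,::-1])
    print(n,p['intrinsics'],p['k1'],p['R'],p['t'])
    for th in ['cover_center','cover_slot','stand','seat','hook_a','hammer','spray','discs','tape']:
        try: print(th,[(np.round(b['at']).tolist(),round(b['conf'],2)) for b in boxes_of(th,p)])
        except Exception as e: print(th,e)
E
```

```text
pics
0.0187
[ 0.19566003 -0.59289942  0.23048631] [-8.90512962e-04  9.87312720e-01  1.58785255e-01 -2.06494996e-04] 0.0
side [[478.24183907   0.         267.91853618]
 [  0.         478.24183907 221.30704904]
 [  0.           0.           1.        ]] -0.06711448730829132 [[-0.80902803 -0.58776721  0.00182784]
 [-0.44829992  0.61504208 -0.64865277]
 [ 0.38013263 -0.5255977  -0.76108228]] [0.46802632 0.32127201 1.05160179]
cover_center [([348.0, 172.0], 0.9), ([383.0, 208.0], 0.78), ([351.0, 253.0], 0.75), ([316.0, 190.0], 0.64)]
cover_slot [([352.0, 253.0], 0.95), ([380.0, 207.0], 0.89), ([347.0, 172.0], 0.88), ([315.0, 190.0], 0.63)]
stand [([301.0, 193.0], 0.84), ([124.0, 377.0], 0.74), ([235.0, 315.0], 0.16)]
seat [([236.0, 316.0], 0.85)]
hook_a [([244.0, 317.0], 0.49), ([217.0, 295.0], 0.44)]
hammer [([125.0, 377.0], 0.76)]
spray [([358.0, 119.0], 0.65)]
discs [([212.0, 207.0], 0.84)]
tape [([157.0, 254.0], 0.88), ([314.0, 192.0], 0.64)]
top [[512.267886     0.         280.13440874]
 [  0.         512.267886   206.51801977]
 [  0.           0.           1.        ]] -0.08789450650684795 [[-0.02915937 -0.99952269  0.01020389]
 [-0.98333845  0.02685179 -0.1797901 ]
 [ 0.17943029 -0.01527644 -0.98365207]] [0.00283666 0.57402305 1.3509131 ]
cover_center [([402.0, 214.0], 0.76), ([318.0, 274.0], 0.75), ([346.0, 211.0], 0.69), ([385.0, 272.0], 0.61)]
cover_slot [([315.0, 278.0], 0.97), ([383.0, 272.0], 0.96), ([403.0, 214.0], 0.76), ([344.0, 210.0], 0.63)]
stand [([337.0, 192.0], 0.78)]
seat [([189.0, 237.0], 0.8)]
hook_a []
hammer [([104.0, 200.0], 0.68)]
spray [([280.0, 140.0], 0.32), ([106.0, 198.0], 0.2)]
discs [([280.0, 138.0], 0.8)]
tape [([198.0, 136.0], 0.6)]
```

View pics/side0.png

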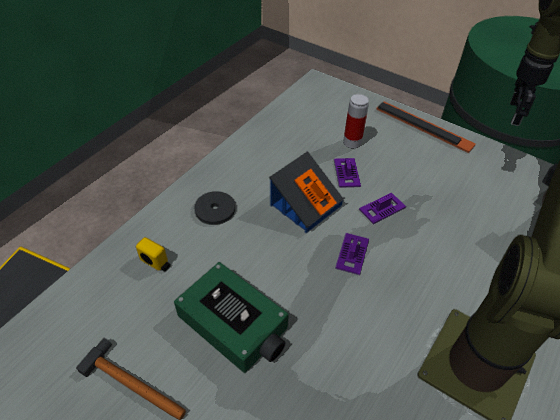

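View pics/top0.png

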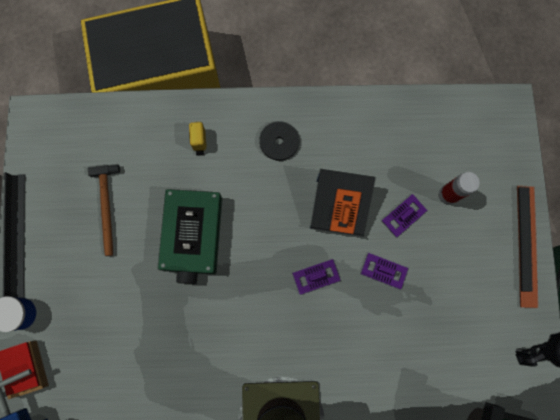

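The side view has the orange screen on the stand at about (318,190), with three purple decoys on the table around it. The green box is at about (235,315), with white hooks at (217,293) and (244,315). The top view has the screen at (346,211) and the box at (190,232), with its pipe facing the robot. I'll fit model silhouettes next.

```bash
cat > h.py <<'E'
import numpy as np,cv2
from scipy.optimize import minimize
from scipy.spatial.transform import Rotation as Ro
def proj(p,X):
    c=np.atleast_2d(X)@np.array(p['R']).T+np.array(p['t']); s=c[:,:2]/c[:,2:]
    s=s*(1+p['k1']*(s**2).sum(1,keepdims=True)); K=np.array(p['intrinsics'])
    return s*[K[0,0],K[1,1]]+[K[0,2],K[1,2]]
def box(cx,cy,z0,z1,lx,ly):
    return np.array([[cx+a*lx/2,cy+b*ly/2,z] for a in(-1,1) for b in(-1,1) for z in(z0,z1)])
COVER=[box(0,0,-.020,-.014,.12,.064),box(0,0,-.014,.020,.044,.012)]
BOX=[box(0,0,-.07,0,.22,.15)]
def render(p,parts,R,t,S=4):
    m=np.zeros((420*S,560*S),np.uint8)
    for P in parts:
        q=proj(p,P@R.T+t); h=cv2.convexHull(((q+.5)*S*16).round().astype(np.int32))
        cv2.fillConvexPoly(m,h,255,shift=4)
    return cv2.resize(m,(560,420),interpolation=cv2.INTER_AREA)/255.
def mask(p,kind):
    h=cv2.cvtColor(p['frame'],cv2.COLOR_RGB2HSV); H,S,V=cv2.split(h)
    m=((H>4)&(H<17)&(S>170)&(V>110)) if kind=='o' else ((H>60)&(H<90)&(S>110)&(V>25))
    return m.astype(np.uint8)
def blob(m,near,hull=False):
    n,l,st,ce=cv2.connectedComponentsWithStats(m)
    k=[i for i in range(1,n) if st[i,4]>40]; k=min(k,key=lambda i:np.hypot(*(ce[i]-near)))
    o=(l==k).astype(np.uint8); cs=cv2.findContours(o,cv2.RETR_EXTERNAL,cv2.CHAIN_APPROX_NONE)[0]
    if hull: cs=[cv2.convexHull(np.vstack(cs))]
    return cv2.drawContours(o,cs,-1,1,-1).astype(float)
def fit(ps,ms,parts,pose,x0,step):
    f=lambda x:sum(np.abs(render(p,parts,*pose(x))-m).sum()/m.sum() for p,m in zip(ps,ms))
    x0=np.array(x0,float)
    for _ in range(2):
        r=minimize(f,x0,method='Nelder-Mead',options=dict(initial_simplex=np.vstack([x0]+[x0+np.eye(len(x0))[i]*step[i] for i in range(len(x0))]),maxiter=160,xatol=1e-4,fatol=1e-4)); x0=r.x
    return r.x,r.fun
E
python3 - <<'E'
from h import *
from rig import capture
ps=[capture('side'),capture('top')]
ms=[blob(mask(p,'o'),a) for p,a in zip(ps,[(318,190),(346,211)])]
print([m.sum() for m in ms])
pc=lambda x:(Ro.from_euler('zy',[x[3],-np.pi/6]).as_matrix(),x[:3])
print('cover',fit(ps,ms,COVER,pc,[.55,-.14,.09,-.1],[.02,.02,.01,.1]))
mb=[blob(mask(p,'g'),a,True) for p,a in zip(ps,[(235,315),(190,232)])]
print([m.sum() for m in mb])
pb=lambda x:(Ro.from_euler('z',x[2]).as_matrix(),np.array([x[0],x[1],.07]))
xb,f=fit(ps,mb,BOX,pb,[.5,.2,0],[.02,.02,.1]);print('box',xb,f)
for i,p in enumerate(ps):
    print(proj(p,np.array([[0,0,.02]])@pb(xb)[0].T+pb(xb)[1]))
    V=p['frame'].min(2); R,t=pb(xb)
    for s in(1,-1):
        q=proj(p,np.array([[s*.043,0,.018]])@R.T+t)[0]; 
        x,y=q.round().astype(int); w=(V[y-12:y+13,x-12:x+13]>150); yy,xx=np.nonzero(w); print('hook',s,q,w.sum(),(xx.mean()+x-12,yy.mean()+y-12) if w.any() else '')
    im=p['frame'].copy()
    for m,c in((ms[i],(255,255,0)),(mb[i],(255,255,255))):
        cv2.drawContours(im,cv2.findContours(m.astype(np.uint8),0,1)[0],-1,c,1)
    r=(slice(130,380),slice(160,420)) 
    cv2.imwrite(f'pics/fit{i}.png',cv2.resize(im[r],None,fx=2.3,fy=2.3)[:,:,::-1])
E
```

```text
[np.float64(897.0), np.float64(893.0)]
cover (array([ 0.54673854, -0.18954598,  0.07462005, -0.15575153]), np.float64(0.18103656972494736))
[np.float64(6895.0), np.float64(4496.0)]
box [ 0.51424112  0.2354925  -0.09380213] 0.1291928662282696
[[228.90087048 301.45834784]]
hook 1 [215.29172486 290.93596355] 14 (np.float64(215.42857142857142), np.float64(293.0))
hook -1 [243.10637216 313.2873799 ] 5 (np.float64(244.0), np.float64(313.0))
[[186.91503883 228.62738515]]
hook 1 [188.59125931 212.76673195] 0 
hook -1 [185.49302198 244.86427646] 0
```

View pics/fit0.png

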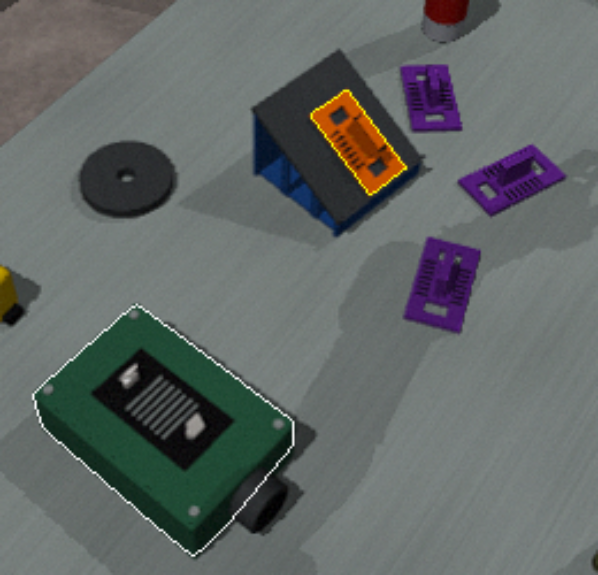

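View pics/fit1.png

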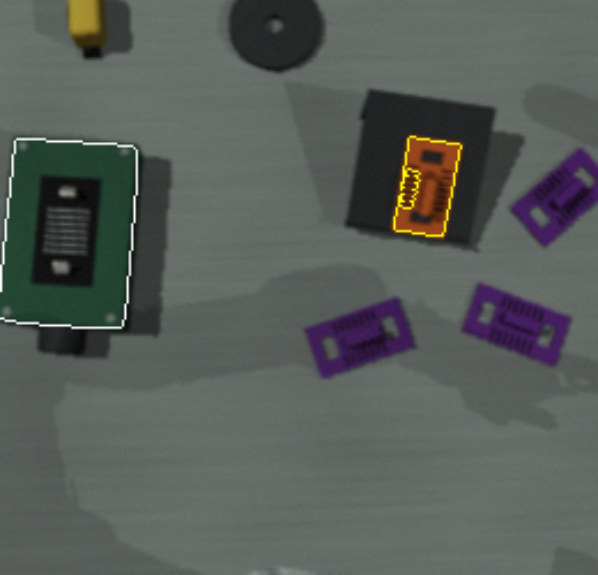

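The contours follow the green box and the screen. In the top view the slits break the orange mask near (340,212), so I'll refit using hulls and check the residuals per view.

```bash
cat >> h.py <<'E'
def rhull(p,parts,R,t): return render(p,[np.vstack(parts)],R,t)
def closed(m): return cv2.morphologyEx(m,cv2.MORPH_CLOSE,np.ones((3,3),np.uint8))
pc=lambda x:(Ro.from_euler('zy',[x[3],-np.pi/6]).as_matrix(),x[:3])
pb=lambda x:(Ro.from_euler('z',x[2]).as_matrix(),np.array([x[0],x[1],.07]))
E
python3 - <<'E'
from h import *
from rig import capture
ps=[capture('side'),capture('top')]
out=[p['frame'].copy() for p in ps]
def go(kind,pts,parts,pose,x0,st,nm):
    parts=[np.vstack(parts)]
    ms=[blob(closed(mask(p,kind)),a,True) for p,a in zip(ps,pts)]
    for sel in ([0,1],[0],[1]):
        if kind=='o' and len(sel)==1: # keep z for single view
            z=x[2]; po=lambda y:pose([y[0],y[1],z,y[2]]); y,f=fit([ps[i] for i in sel],[ms[i] for i in sel],parts,po,[x[0],x[1],x[3]],[.01,.01,.05]); print(nm,sel,y,f)
        else:
            y,f=fit([ps[i] for i in sel],[ms[i] for i in sel],parts,pose,x0,st); print(nm,sel,y,f)
        if len(sel)==2: x=y
    for i,p in enumerate(ps):
        r=render(p,parts,*pose(x)); print('  area',ms[i].sum(),r.sum(),'absdiff',np.abs(r-ms[i]).sum())
        cv2.drawContours(out[i],cv2.findContours((r>.5).astype(np.uint8),0,1)[0],-1,(255,255,255),1)
go('o',[(318,190),(346,211)],COVER,pc,[.55,-.14,.08,-.1],[.02,.02,.01,.1],'cover')
go('g',[(235,315),(190,232)],BOX,pb,[.51,.235,-.09],[.02,.02,.1],'box')
a=cv2.resize(out[0][140:390,160:360],None,fx=2,fy=2);b=cv2.resize(out[1][140:390,140:390],None,fx=2,fy=2)
cv2.imwrite('pics/fit2.png',np.hstack([a,b[:,:400]])[:,:,::-1])
E
```

```text
cover [0, 1] [ 0.54679473 -0.18942377  0.07366767 -0.1590692 ] 0.08905935218429255
cover [0] [ 0.54673412 -0.18936845 -0.16006455] 0.05004728579534708
cover [1] [ 0.54708806 -0.18954596 -0.15344889] 0.03725683758202195
  area 933.0 892.4588235294117 absdiff 46.94117647058823
  area 1013.0 1013.3411764705883 absdiff 39.25098039215686
box [0, 1] [ 0.51448718  0.23551612 -0.09962616] 0.12572331276510756
box [0] [ 0.51385645  0.23536022 -0.09662643] 0.03971490782734267
box [1] [ 0.51347362  0.23497061 -0.09512972] 0.08453003354088397
  area 6952.0 7228.654901960784 absdiff 283.556862745098
  area 4478.0 4858.341176470588 absdiff 380.34117647058827
```

View pics/fit2.png

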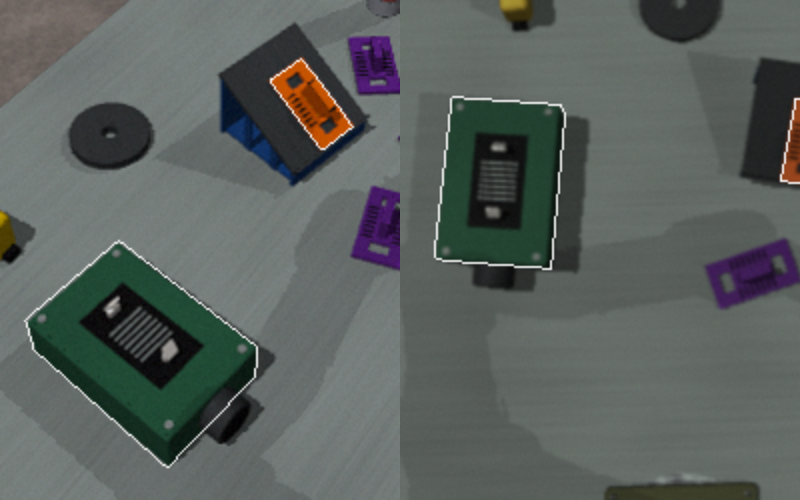

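Both fits agree to about 1 mm. One fix is needed: my tilt rotation has to be yaw after tilt, so I'll refit and work out the approach.

```bash
sed -i "s/from_euler('zy'/from_euler('ZY'/" h.py
cat >> h.py <<'E'
def toolgo(P,yaw):
    "shift in tool axes from the present pose to TCP P, and roll so that tool x lies along yaw (mod pi)"
    from rig import arm
    s=arm.observe(); w,x,y,z=s['orientation']; R=Ro.from_quat([x,y,z,w]).as_matrix()
    d=R.T@(np.array(P)-s['position']); a=np.arctan2(R[1,0],R[0,0])
    roll=-((yaw-a+np.pi/2)%np.pi-np.pi/2)   # tool z down
    print('t',s['time'],'pos',np.round(s['position'],4),'toolx deg',round(np.degrees(a),1),'-> d',np.round(d,4),'roll',round(roll,4))
E
python3 - <<'E'
from h import *
from rig import capture,arm
ps=[capture('side'),capture('top')]
ms=[blob(closed(mask(p,'o')),a,True) for p,a in zip(ps,[(318,190),(346,211)])]
x,f=fit(ps,ms,[np.vstack(COVER)],pc,[.547,-.189,.075,-.15],[.01,.01,.01,.1]);print(x,f)
R,t=pc(x); g=t+R[:,2]*.007; print('grasp',g)
P=g-[0,0,arm.pinch_z]; print('TCP',P)
toolgo(P+[0,0,.1],x[3]); toolgo(P,x[3])
E
```

```text
[ 0.546663   -0.18782746  0.07483599 -0.1804912 ] 0.07588769164660811
grasp [ 0.54321986 -0.18719916  0.08089817]
TCP [ 0.54321986 -0.18719916  0.06219817]
t 1.3 pos [ 0.1959 -0.5935  0.2313] toolx deg 18.3 -> d [ 0.4572 -0.277   0.0691] roll 0.4993
t 1.3 pos [ 0.1959 -0.5935  0.2313] toolx deg 18.3 -> d [ 0.4572 -0.277   0.1691] roll 0.4993
```

```bash
python3 -m handwheel '[[[0.055,-0.033,0,0.1,0.05],[0.11,-0.066,0,0.25,0.05],[0.165,-0.1,0,0.4,0.05],[0.22,-0.133,0,0.499,0.05],[0.275,-0.167,0,0.499,0.05],[0.33,-0.2,0,0.499,0.05],[0.385,-0.233,0,0.499,0.05],[0.43,-0.26,0.02,0.499,0.05],[0.457,-0.277,0.05,0.499,0.05],[0.457,-0.277,0.09,0.499,0.05],[0.457,-0.277,0.09,0.499,0.05],[0.457,-0.277,0.09,0.499,0.05]]]' 30
python3 - <<'E'
from h import *
toolgo([.5432,-.1872,.0622],-.1805)
from rig import capture
p=capture('side'); q=capture('top')
a=cv2.resize(p['frame'][80:280,230:430],None,fx=2,fy=2);b=cv2.resize(q['frame'][110:310,250:450],None,fx=2,fy=2)
cv2.imwrite('pics/a.png',np.hstack([a,b])[:,:,::-1])
E
```

```text
time: 2.8
position: [0.5434, -0.1883, 0.1425]
orientation: [0.0, 0.996, -0.091, 0.001]
wrist_force: [0.1, -0.0, 0.0]
opening: 0.585
grasp_force: 0.0
t 2.8 pos [ 0.5434 -0.1883  0.1425] toolx deg -10.4 -> d [-0.0005 -0.0011  0.0803] roll -0.0011
```

View pics/a.png

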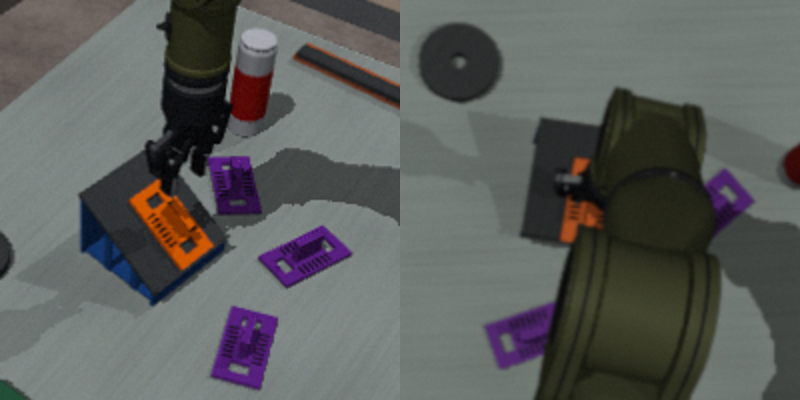

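The open fingers straddle the rib: in the side view they are at about (315,150), just above the screen at (318,190). Descend and close.

```bash
python3 -m handwheel '[[[0,-0.001,0.03,0,0.05],[0,-0.001,0.055,0,0.05],[0,-0.001,0.068,0,0.05],[0,-0.001,0.074,0,0.05],[0,-0.001,0.077,0,0.05],[0,-0.001,0.08,0,0.05],[0,-0.001,0.08,0,0.05]]]' 40
python3 -m handwheel '[[[0,0,0,0,0.0],[0,0,0,0,0.0],[0,0,0,0,0.0],[0,0,0,0,0.0],[0,0,0,0,0.0]]]' 40
```

```text
time: 3.78
position: [0.5434, -0.1863, 0.0615]
orientation: [0.0, 0.996, -0.09, 0.0]
wrist_force: [0.8, 0.2, 0.0]
opening: 0.585
grasp_force: 0.0
time: 4.4
position: [0.542, -0.1865, 0.0623]
orientation: [0.0, 0.996, -0.09, -0.001]
wrist_force: [-3.1, 0.6, 9.7]
opening: 0.137
grasp_force: 46.2
```

Gripped, with the opening at 11.7 mm. The tool can't tilt, so I'll level the screen against a clear patch of table between the stand and the box.

```bash
python3 -m handwheel '[[[0,0,-0.02,0,0.0],[0,0,-0.06,0,0.0],[0,0,-0.1,0,0.0],[0,0,-0.12,0,0.0],[0,0,-0.12,0,0.0]]]' 40
python3 - <<'E'
from h import *
toolgo([.53,.03,.1],-.097)
from rig import capture
p=capture('side'); q=capture('top')
a=cv2.resize(p['frame'][80:280,230:430],None,fx=2,fy=2);b=cv2.resize(q['frame'][110:310,250:450],None,fx=2,fy=2)
cv2.imwrite('pics/b.png',np.hstack([a,b])[:,:,::-1])
E
```

```text
time: 5.03
position: [0.5443, -0.1866, 0.1829]
orientation: [0.0, 0.996, -0.09, 0.002]
wrist_force: [0.3, -0.3, -0.9]
opening: 0.135
grasp_force: 44.6
t 5.025 pos [ 0.5443 -0.1866  0.1829] toolx deg -10.3 -> d [-0.0532 -0.2106  0.0826] roll -0.0832
```

View pics/b.png

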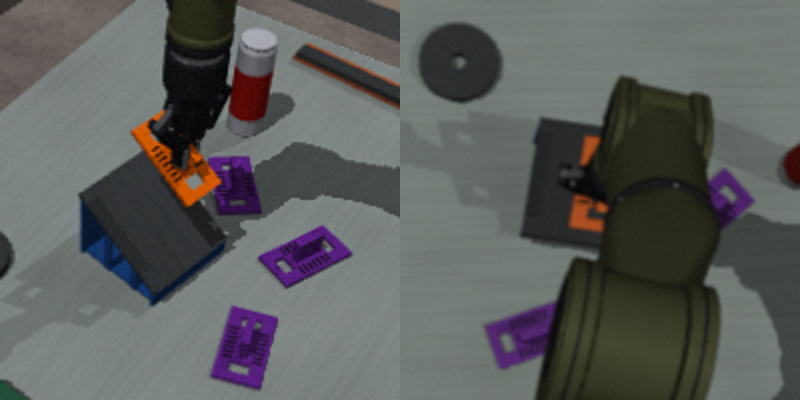

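The screen is held clear of the stand, still tilted, at about (318,160) in the side view. Next I carry it to the clear spot and lower it.

```bash
python3 -m handwheel '[[[-0.01,-0.04,0,0,0],[-0.025,-0.1,0,-0.04,0],[-0.04,-0.16,0,-0.083,0],[-0.053,-0.205,0.0,-0.083,0],[-0.053,-0.211,0.04,-0.083,0],[-0.053,-0.211,0.09,-0.083,0],[-0.053,-0.211,0.13,-0.083,0],[-0.053,-0.211,0.143,-0.083,0],[-0.053,-0.211,0.143,-0.083,0]]]' 40
python3 -m handwheel '[[[0,0,0.007,0,0],[0,0,0.012,0,0],[0,0,0.017,0,0],[0,0,0.022,0,0],[0,0,0.026,0,0],[0,0,0.029,0,0],[0,0,0.029,0,0]]]' 20
```

```text
time: 6.25
position: [0.5282, 0.0307, 0.0375]
orientation: [0.0, 0.999, -0.049, -0.001]
wrist_force: [0.5, -0.6, -0.1]
opening: 0.134
grasp_force: 44.7
time: 7.12
position: [0.5382, 0.0305, 0.0133]
orientation: [-0.001, 0.999, -0.049, 0.009]
wrist_force: [7.7, -0.9, 14.7]
opening: 0.133
grasp_force: 44.8
```

```bash
python3 -m handwheel '[[[0,0,-0.006,0,0.05],[0,0,-0.006,0,0.05],[0,0,-0.006,0,0.05],[0,0,-0.02,0,0.05],[0,0,-0.06,0,0.05],[0,0,-0.1,0,0.05],[0,0,-0.1,0,0.05]]]' 20
python3 - <<'E'
from h import *
from rig import capture
ps=[capture('side'),capture('top')]
M=[closed(mask(p,'o')) for p in ps]
ms=[blob(m,proj(p,[.54,.03,.01])[0],True) for m,p in zip(M,ps)]; print([m.sum() for m in ms])
pf=lambda x:(Ro.from_euler('z',x[2]).as_matrix(),np.array([x[0],x[1],.02]))
for s in([0,1],[0]):
    x,f=fit([ps[i] for i in s],[ms[i] for i in s],[np.vstack(COVER)],pf,[.54,.03,-.1],[.01,.01,.1]);print(x,f,[np.abs(render(ps[i],[np.vstack(COVER)],*pf(x))-ms[i]).sum() for i in s])
    toolgo([x[0],x[1],.022],x[2])
a=cv2.resize(ps[0]['frame'][130:330,190:390],None,fx=2,fy=2);b=cv2.resize(ps[1]['frame'][110:310,170:370],None,fx=2,fy=2)
cv2.imwrite('pics/c.png',np.hstack([a,b])[:,:,::-1])
E
```

```text
time: 8.0
position: [0.5309, 0.0309, 0.1125]
orientation: [-0.0, 0.999, -0.049, 0.003]
wrist_force: [0.7, -0.8, -0.6]
opening: 0.582
grasp_force: 0.0Traceback (most recent call last):
  File "<stdin>", line 5, in <module>
  File "h.py", line 24, in blob
    k=[i for i in range(1,n) if st[i,4]>40]; k=min(k,key=lambda i:np.hypot(*(ce[i]-near)))
                                               ~~~^^^^^^^^^^^^^^^^^^^^^^^^^^^^^^^^^^^^^^^^
ValueError: min() iterable argument is empty
```

```bash
python3 - <<'E'
from h import *
from rig import capture
ps=[capture('side'),capture('top')]
m=blob(closed(mask(ps[0],'o')),proj(ps[0],[.54,.03,.01])[0],True); print(m.sum())
pf=lambda x:(Ro.from_euler('z',x[2]).as_matrix(),np.array([x[0],x[1],.02]))
x,f=fit(ps[:1],[m],[np.vstack(COVER)],pf,[.54,.03,-.1],[.01,.01,.1]);print(x,f)
toolgo([x[0],x[1],.012],x[2])
r=render(ps[0],COVER,*pf(x)); im=ps[0]['frame'].copy(); cv2.drawContours(im,cv2.findContours((r>.5).astype(np.uint8),0,1)[0],-1,(255,255,255),1)
a=cv2.resize(im[130:330,190:390],None,fx=2,fy=2);b=cv2.resize(ps[1]['frame'][110:310,170:370],None,fx=2,fy=2)
cv2.imwrite('pics/c.png',np.hstack([a,b])[:,:,::-1])
E
```

```text
985.0
[ 0.54955064  0.03090998 -0.10400535] 0.039900467801333724
t 8.2 pos [0.5281 0.0308 0.1086] toolx deg -5.6 -> d [ 0.0216 -0.0022  0.0966] roll 0.007
```

View pics/c.png

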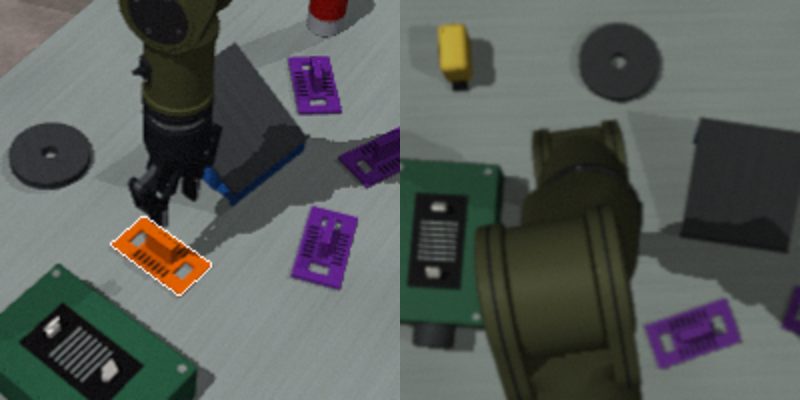

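The screen lies flat on the table at about (270,258) in the side view, and the fit lies on its outline. Regrip it centred.

```bash
python3 -m handwheel '[[[0.01,-0.001,0,0,0.05],[0.0215,-0.002,0.02,0.007,0.05],[0.0215,-0.002,0.06,0.007,0.05],[0.0215,-0.002,0.085,0.007,0.05],[0.0215,-0.002,0.094,0.007,0.05],[0.0215,-0.002,0.097,0.007,0.05],[0.0215,-0.002,0.097,0.007,0.05]]]' 80
python3 - <<'E'
from h import *
toolgo([.5496,.0309,.011],-.104)
E
```

```text
time: 9.07
position: [0.5511, 0.0307, 0.0128]
orientation: [-0.0, 0.999, -0.052, 0.001]
wrist_force: [-0.8, 0.5, 0.7]
opening: 0.587
grasp_force: 0.0
t 9.075 pos [0.5511 0.0307 0.0128] toolx deg -6.0 -> d [-0.0015 -0.      0.0018] roll -0.0002
```

```bash
python3 -m handwheel '[[[0,0,0.001,0,0],[0,0,0.001,0,0],[0,0,0.001,0,0],[0,0,0.001,0,0],[0,0,0.001,0,0],[0,0,-0.04,0,0],[0,0,-0.09,0,0],[0,0,-0.14,0,0],[0,0,-0.15,0,0],[0,0,-0.15,0,0]]]' 80
python3 - <<'E'
from h import *
toolgo([.514,.2354,.155],-.097)
E
```

```text
time: 10.32
position: [0.5505, 0.0308, 0.1625]
orientation: [-0.0, 0.999, -0.052, 0.0]
wrist_force: [-0.0, 0.6, -0.2]
opening: 0.126
grasp_force: 78.7
t 10.325 pos [0.5505 0.0308 0.1625] toolx deg -6.0 -> d [-0.0575 -0.1997  0.0075] roll -0.0071
```

```bash
python3 -m handwheel '[[[-0.01,-0.04,0,0,0],[-0.028,-0.1,0,-0.007,0],[-0.045,-0.155,0,-0.007,0],[-0.056,-0.193,0.0,-0.007,0],[-0.0575,-0.1997,0.02,-0.007,0],[-0.0575,-0.1997,0.035,-0.007,0],[-0.0575,-0.1997,0.04,-0.007,0],[-0.0575,-0.1997,0.04,-0.007,0]]]' 80
cat > hov.py <<'E'
from h import *
from rig import capture,arm
import sys
p=capture('side'); s=arm.observe(); z=s['position'][2]
m=blob(closed(mask(p,'o')),proj(p,[.514,.235,z])[0],True); print(m.sum())
# free: x,y,yaw,pitch with z tied to TCP
pf=lambda x:(Ro.from_euler('ZY',[x[2],x[3]]).as_matrix(),np.array([x[0],x[1],z+.0095]))
x,f=fit([p],[m],[np.vstack(COVER)],pf,[.514,.235,-.097,0.],[.01,.01,.05,.05]);print(x,f, 'force',s['wrist_force'],s['grasp_force'])
toolgo([.514,.2354,z],-.097)
r=render(p,COVER,*pf(x)); im=p['frame'].copy(); cv2.drawContours(im,cv2.findContours((r>.5).astype(np.uint8),0,1)[0],-1,(255,255,255),1)
cv2.imwrite(sys.argv[1],cv2.resize(im[200:380,130:330],None,fx=3,fy=3)[:,:,::-1])
E
python3 hov.py pics/d.png
```

```text
time: 11.32
position: [0.5141, 0.2338, 0.1216]
orientation: [0.001, 0.999, -0.05, -0.001]
wrist_force: [0.1, -0.6, -1.0]
opening: 0.122
grasp_force: 78.7
1229.0
[ 0.50600345  0.23740418 -0.20118279  0.33139949] 0.15289012268861976 force [ 0.31778835 -0.1433534  -0.73133512] 78.653404712677
t 11.375 pos [0.5144 0.2342 0.1222] toolx deg -5.7 -> d [-0.0006 -0.0011 -0.    ] roll -0.0019
```

View pics/d.png

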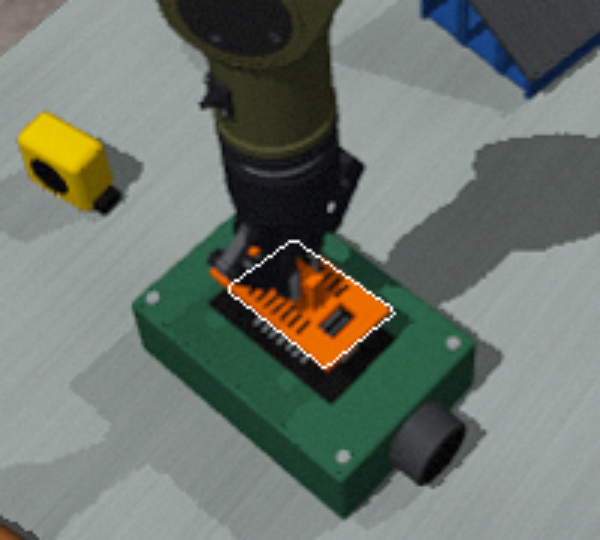

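The screen looks level over the box: its near corner is at about (238,322) and its left end at (200,290). The gripper hides the far corner, so the hull fit failed. I'll refit with the hidden area left out.

```bash
cat > hov.py <<'E'
from h import *
from rig import capture,arm
p=capture('side'); s=arm.observe(); z=s['position'][2]
o=closed(mask(p,'o')); roi=np.zeros_like(o); roi[250:345,185:270]=1; o=o*roi
ys,xs=np.nonzero(o); h=cv2.convexHull(np.stack([xs,ys],1).astype(np.int32)); m=cv2.fillConvexPoly(np.zeros_like(o),h,1).astype(float)
ex=cv2.fillPoly(np.zeros_like(o),[(np.array([(205,100),(345,100),(345,265),(300,300),(225,263),(205,258)])/3+[130,200]).astype(np.int32)],1)
w=1.-ex; c=np.array([.514,.235,-.097,0.,z+.0095])
H=[np.vstack(COVER)]
pf=lambda x:(Ro.from_euler('ZY',[x[2],x[3]]).as_matrix(),np.array([x[0],x[1],x[4]]))
for free in ([0,1,2],[0,1],[0,1,2,3]):
    def f(y):
        x=c.copy(); x[free]=y; return (w*np.abs(render(p,H,*pf(x))-m)).sum()/m.sum()
    y0=c[free]
    for _ in range(2):
        r=minimize(f,y0,method='Nelder-Mead',options=dict(initial_simplex=np.vstack([y0]+[y0+d for d in np.diag([.008,.008,.05,.05][:len(free)])]))); y0=r.x
    print(free,r.x,r.fun)
print(m.sum(),s['position'])
E
python3 hov.py
```

```text
[0, 1, 2] [ 0.51238119  0.23631536 -0.09308568] 0.02092777140841344
[0, 1] [0.51193404 0.23651342] 0.022330011464855803
[0, 1, 2, 3] [ 0.51225771  0.23647869 -0.09788832  0.01767121] 0.019895934385748302
1334.0 [0.51463403 0.23456409 0.12254176]
```

The screen is level to within 1° and about 1.5 mm off centre, well inside the ±4 mm allowance. I'll correct that and start down.

```bash
python3 -m handwheel '[[[0.0013,0.0008,0.006,0.002,0],[0.0013,0.0008,0.012,0.002,0],[0.0013,0.0008,0.018,0.002,0],[0.0013,0.0008,0.022,0.002,0],[0.0013,0.0008,0.024,0.002,0],[0.0013,0.0008,0.024,0.002,0]]]' 100
python3 -m handwheel '[[[0,0,0.004,0,0],[0,0,0.008,0,0],[0,0,0.012,0,0],[0,0,0.016,0,0],[0,0,0.016,0,0]]]' 100
```

```text
time: 12.18
position: [0.5153, 0.2344, 0.0982]
orientation: [0.0, 0.999, -0.05, -0.0]
wrist_force: [0.6, 0.0, -0.9]
opening: 0.118
grasp_force: 97.5
time: 12.8
position: [0.5181, 0.235, 0.0942]
orientation: [-0.003, 0.999, -0.05, 0.004]
wrist_force: [-18.7, -7.7, 97.4]
opening: 0.119
grasp_force: 113.3
```

The force reached 97 N before it seated, so it's jammed on something. I'll measure its pose as it stands, then back off.

```bash
cat >> hov.py <<'E'
import sys
if len(sys.argv)>1:
    np.save(sys.argv[1],p['frame'])
    V=p['frame'].min(2).astype(float); sat=np.ptp(p['frame'],axis=2)
    wh=((V>120)&(sat<50)).astype(np.uint8)*roi; n,l,st,ce=cv2.connectedComponentsWithStats(wh)
    print('white',[(ce[i].round(1).tolist(),int(st[i,4])) for i in range(1,n)])
    for sg in(1,-1): print('expected hook tip',sg,proj(p,np.array([[sg*.04,0,.025]])@pb([.5139,.2354,-.0966])[0].T+pb([.5139,.2354,-.0966])[1]).round(1))
E
python3 hov.py j1.npy; python3 -m handwheel '[[[0,0,-0.012,0,0],[0,0,-0.016,0,0],[0,0,-0.02,0,0],[0,0,-0.02,0,0]]]' 100; python3 hov.py j2.npy
```

```text
[0, 1, 2] [ 0.49991978  0.23886684 -0.1665778 ] 0.04520395019321597
[0, 1] [0.50091758 0.23996055] 0.07388006297409475
[0, 1, 2, 3] [ 0.50009829  0.23882656 -0.18153451  0.04049048] 0.04469729497638471
1370.0 [0.51810392 0.23503061 0.09424499]
white [([193.3, 266.3], 621), ([256.9, 264.6], 716), ([244.1, 315.0], 53), ([193.0, 337.2], 281)]
expected hook tip 1 [[216.2 290. ]]
expected hook tip -1 [[242.1 311. ]]
time: 13.35
position: [0.515, 0.2342, 0.1014]
orientation: [0.0, 0.999, -0.05, -0.001]
wrist_force: [0.3, 0.0, -0.6]
opening: 0.116
grasp_force: 99.0
[0, 1, 2] [ 0.49706269  0.23820763 -0.16267459] 0.042993473449768116
[0, 1] [0.49797909 0.23895868] 0.06764494439040893
[0, 1, 2, 3] [ 0.49710875  0.2380806  -0.17626102  0.03504698] 0.0410933028854964
1391.0 [0.51492011 0.23422862 0.10130371]
white [([193.5, 266.2], 633), ([257.4, 265.1], 706), ([244.3, 314.8], 52), ([193.1, 337.2], 280)]
expected hook tip 1 [[216.2 290. ]]
expected hook tip -1 [[242.1 311. ]]
```

```bash
cat > ov.py <<'E'
from h import *
from rig import capture
p=capture('side'); o=[]
for f in('j1.npy','j2.npy'):
    im=np.load(f); o.append(cv2.resize(im[245:345,175:275],None,fx=4,fy=4,interpolation=cv2.INTER_CUBIC))
cv2.imwrite('pics/e.png',np.hstack(o)[:,:,::-1])
E
python3 ov.py
```

```text
(no output)
```

View pics/e.png

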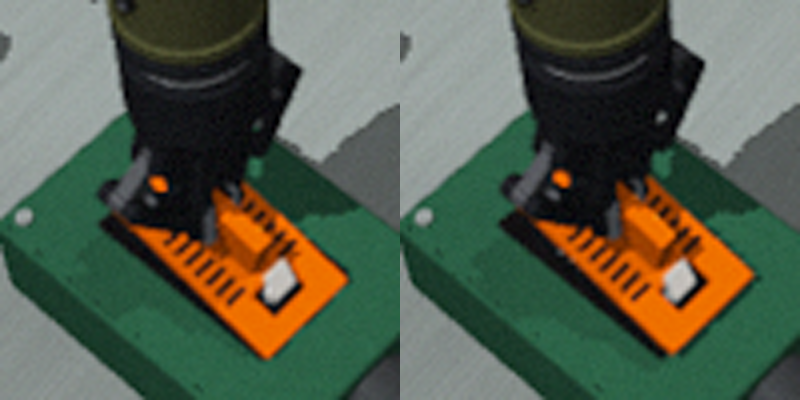

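The -x hook shows through the near slot at about (245,316). More of the rib sticks out of the fingers than before, so the screen may have slid or pitched in the grip. I'll refit with the hidden area moved along with the gripper, letting x, z and pitch vary.

```bash
cat > fit2.py <<'E'
from h import *
from rig import capture,arm
import sys
p=capture('side')
poly=np.array([(205,100),(345,100),(345,265),(300,300),(225,263),(205,258)])/3+[130,200]
def run(frame,T,y0):
    q=dict(p); q['frame']=frame
    o=closed(mask(q,'o')); roi=np.zeros_like(o); roi[250:350,185:272]=1; o=o*roi
    ys,xs=np.nonzero(o); h=cv2.convexHull(np.stack([xs,ys],1).astype(np.int32)); m=cv2.fillConvexPoly(np.zeros_like(o),h,1).astype(float)
    sh=proj(p,T)[0]-proj(p,[.5144,.2342,.1222])[0]
    w=1.-cv2.fillPoly(np.zeros_like(o),[(poly+sh).round().astype(np.int32)],1)
    y=T[1]+.0018
    pf=lambda x:(Ro.from_euler('ZY',[-.097,x[1]]).as_matrix(),np.array([x[0],y,x[2]]))
    H=[np.vstack(COVER)]
    f=lambda x:(w*np.abs(render(q,H,*pf(x))-m)).sum()/m.sum()
    best=None
    for a in(-.15,0,.15):
        x0=np.array([T[0]-.006,a,T[2]+.0095])
        for _ in range(2): r=minimize(f,x0,method='Nelder-Mead',options=dict(initial_simplex=np.vstack([x0]+[x0+d for d in np.diag([.01,.1,.006])]))); x0=r.x
        if best is None or r.fun<best.fun: best=r
    x=best.x; print('x-TCP',(x[0]-T[0]).round(4),'pitch(+ = +x end down)',x[1].round(3),'z-TCP',(x[2]-T[2]).round(4),'err',best.fun.round(4),'underside z',(x[2]-.02).round(4))
if __name__=='__main__':
    for f,T in(('j1.npy',[.5181,.2350,.0942]),('j2.npy',[.515,.2342,.1014])): run(np.load(f),T,0)
    run(p['frame'],arm.observe()['position'],0)
E
python3 fit2.py
```

```text
x-TCP -0.0165 pitch(+ = +x end down) -0.208 z-TCP 0.0052 err 0.0374 underside z 0.0794
x-TCP -0.0162 pitch(+ = +x end down) -0.2 z-TCP 0.0049 err 0.0387 underside z 0.0863
x-TCP -0.0161 pitch(+ = +x end down) -0.2 z-TCP 0.0048 err 0.0399 underside z 0.0863
```

The fit suggests the screen pitched in the grip during the jam. A better method is to let it rest on the hook ramps, which centre it, then look, then press down on the rib with closed fingers.

```bash
python3 -m handwheel '[[[0,0,0.003,0,0],[0,0,0.003,0,0.05],[0,0,0.003,0,0.05],[0,0,0.003,0,0.05],[0,0,-0.03,0,0.05],[0,0,-0.08,0,0.05],[0,0,-0.12,0,0.05],[0.0,0.06,-0.14,0,0.05],[-0.05,0.11,-0.14,0,0.05],[-0.05,0.15,-0.14,0,0.05],[-0.05,0.15,-0.14,0,0.05]]]' 40
cat > rest.py <<'E'
from h import *
from rig import capture,arm
ps=[capture('side'),capture('top')]; x0=[.512,.235,-.097,0,.105]
ms=[blob(closed(mask(p,'o')),proj(p,[.512,.235,.09])[0],True) for p in ps]; print([m.sum() for m in ms])
pf=lambda x:(Ro.from_euler('ZYX',[x[2],x[3],x[5]]).as_matrix(),np.array([x[0],x[1],x[4]]))
H=[np.vstack(COVER)]; sel=[i for i in(0,1) if ms[i].sum()>850]
for a in(-.2,0,.2):
    x,f=fit([ps[i] for i in sel],[ms[i] for i in sel],H,pf,[.512,.235,-.097,a,.105,0],[.01,.01,.1,.1,.01,.05]); print(x.round(4),f.round(4))
for i,p in enumerate(ps):
    np.save(f'r{i}.npy',p['frame'])
E
python3 rest.py
```

```text
time: 14.88
position: [0.4493, 0.086, 0.2427]
orientation: [0.001, 0.999, -0.053, -0.0]
wrist_force: [-0.7, 0.7, 0.6]
opening: 0.583
grasp_force: 0.0
[np.float64(1565.0), np.float64(1033.0)]
[ 0.4986  0.2388 -0.0652 -0.1873  0.1074 -0.0342] 0.1395
[ 0.499   0.239  -0.0691 -0.1733  0.1072 -0.0584] 0.1404
[ 0.4994  0.2384 -0.0788 -0.1584  0.1072 -0.0107] 0.1459
```

The screen is resting about 15 mm toward -x, with its +x end on top of the +x hook. It slid in the grip because the fingers held it high on the rib. I'll pick it up, level it on the table again, and regrip lower and harder.

```bash
python3 - <<'E'
from h import *
toolgo([.4977,.2375,.0965],-.075)
E
```

```text
t 14.975 pos [0.4511 0.0902 0.2426] toolx deg -5.7 -> d [ 0.0315 -0.1511  0.1463] roll -0.025
```

```bash
python3 -m handwheel '[[[0.01,-0.05,0,-0.01,0.05],[0.02,-0.1,0.02,-0.025,0.05],[0.0315,-0.151,0.06,-0.025,0.05],[0.0315,-0.151,0.11,-0.025,0.05],[0.0315,-0.151,0.138,-0.025,0.05],[0.0315,-0.151,0.146,-0.025,0.05],[0.0315,-0.151,0.146,-0.025,0.05],[0.0315,-0.151,0.146,-0.025,0],[0.0315,-0.151,0.146,-0.025,0],[0.0315,-0.151,0.146,-0.025,0],[0.0315,-0.151,0.146,-0.025,0]]]' 60
python3 -m handwheel '[[[0,0,-0.03,0,0],[0,0,-0.08,0,0],[0,0,-0.08,0,0]]]' 60
python3 - <<'E'
from h import *
toolgo([.54,.03,.17],-.097)
E
```

```text
time: 16.35
position: [0.4979, 0.2375, 0.0973]
orientation: [-0.001, 0.999, -0.037, 0.001]
wrist_force: [0.0, 0.2, 6.6]
opening: 0.127
grasp_force: 59.4
time: 16.73
position: [0.4993, 0.2382, 0.1796]
orientation: [-0.002, 0.999, -0.037, 0.003]
wrist_force: [0.1, -0.2, -0.3]
opening: 0.126
grasp_force: 59.8
t 16.725 pos [0.4993 0.2382 0.1796] toolx deg -4.3 -> d [0.056  0.2046 0.0092] roll 0.0225
```

```bash
python3 -m handwheel '[[[0.015,0.055,0,0,0],[0.03,0.11,0,0.0,0],[0.045,0.165,0,0.022,0],[0.056,0.2,0.03,0.022,0],[0.056,0.2046,0.09,0.022,0],[0.056,0.2046,0.14,0.022,0],[0.056,0.2046,0.16,0.022,0],[0.056,0.2046,0.162,0.022,0],[0.056,0.2046,0.162,0.022,0.05],[0.056,0.2046,0.162,0.022,0.05],[0.056,0.2046,0.162,0.022,0.05],[0.056,0.2046,0.1,0.022,0.05]]]' 40
cat > tab.py <<'E'
from h import *
from rig import capture
p=capture('side')
m=blob(closed(mask(p,'o')),proj(p,[.54,.03,.01])[0],True); print(m.sum())
pf=lambda x:(Ro.from_euler('z',x[2]).as_matrix(),np.array([x[0],x[1],.02]))
x,f=fit([p],[m],[np.vstack(COVER)],pf,[.545,.03,-.1],[.01,.01,.1]);print(x,f)
toolgo([x[0],x[1],.009],x[2])
E
python3 -m handwheel '[[[0,0,-0.04,0,0.05],[0,0,-0.04,0,0.05]]]'; python3 tab.py
```

```text
time: 18.23
position: [0.5338, 0.029, 0.0723]
orientation: [0.001, 0.999, -0.048, -0.006]
wrist_force: [0.7, 0.1, 0.9]
opening: 0.59
grasp_force: 0.0
time: 18.48
position: [0.5398, 0.0292, 0.1193]
orientation: [-0.0, 0.999, -0.048, 0.003]
wrist_force: [0.5, -0.5, -0.2]
opening: 0.582
grasp_force: 0.0
1000.0
[ 0.53848543  0.03014835 -0.0945637 ] 0.03432549019607843
t 18.525 pos [0.5385 0.0292 0.1177] toolx deg -5.5 -> d [-0.0004 -0.0009  0.1087] roll -0.0015
```

```bash
python3 -m handwheel '[[[-0.001,-0.001,0.05,0,0.05],[-0.001,-0.001,0.09,0,0.05],[-0.001,-0.001,0.105,0,0.05],[-0.001,-0.001,0.109,0,0.05],[-0.001,-0.001,0.109,0,0.05],[-0.001,-0.001,0.109,0,0],[-0.001,-0.001,0.109,0,0],[-0.001,-0.001,0.109,0,0],[-0.001,-0.001,0.109,0,0]]]' 120
python3 tab.py
python3 -m handwheel '[[[0,0,-0.04,0,0],[0,0,-0.09,0,0],[0,0,-0.14,0,0],[0,0,-0.15,0,0],[0,0,-0.15,0,0]]]' 120
python3 - <<'E'
from h import *
toolgo([.5145,.2342,.1222],-.097)
E
```

```text
time: 19.65
position: [0.5374, 0.0302, 0.0084]
orientation: [-0.0, 0.999, -0.048, 0.001]
wrist_force: [-0.5, -0.3, 6.1]
opening: 0.12
grasp_force: 117.1
828.0
[ 0.53765734  0.03271817 -0.08113508] 0.23490574973950934
t 19.7 pos [0.5374 0.0301 0.0084] toolx deg -5.5 -> d [ 0.     -0.0026 -0.0006] roll -0.0153
time: 20.32
position: [0.5368, 0.0302, 0.1578]
orientation: [-0.0, 0.999, -0.048, 0.001]
wrist_force: [-0.2, 0.6, -0.7]
opening: 0.12
grasp_force: 116.9
t 20.325 pos [0.5368 0.0302 0.1578] toolx deg -5.5 -> d [-0.0419 -0.2009  0.0356] roll 0.0009
```

```bash
python3 -m handwheel '[[[-0.008,-0.04,0,0,0],[-0.02,-0.1,0,0,0],[-0.033,-0.155,0,0,0],[-0.042,-0.193,0.0,0,0],[-0.0434,-0.2004,0.02,0,0],[-0.0434,-0.2004,0.036,0,0],[-0.0434,-0.2004,0.039,0,0],[-0.0434,-0.2004,0.039,0,0]]]' 120
sed -i 's/z+.0095/z+.0115/' hov.py; python3 hov.py h2.npy
```

```text
time: 21.32
position: [0.5129, 0.2323, 0.1178]
orientation: [0.001, 0.999, -0.049, -0.0]
wrist_force: [0.6, 0.0, -1.3]
opening: 0.119
grasp_force: 117.2
[0, 1, 2] [ 0.51348802  0.23401096 -0.08951561] 0.030444795367811552
[0, 1] [0.51370598 0.23395563] 0.03133636004737465
[0, 1, 2, 3] [ 0.51328717  0.23416193 -0.11672845  0.06757057] 0.02719436767995789
1192.0 [0.51324143 0.23271897 0.11832051]
white [([194.2, 265.9], 670), ([258.0, 266.4], 692), ([241.0, 269.0], 1), ([193.1, 337.2], 281)]
expected hook tip 1 [[216.2 290. ]]
expected hook tip -1 [[242.1 311. ]]
```

```bash
python3 -m handwheel '[[[0.0006,-0.0012,0.01,0.0,0],[0.0006,-0.0012,0.018,0.0,0],[0.0006,-0.0012,0.022,0.0,0],[0.0006,-0.0012,0.022,0.0,0]]]' 120
python3 -m handwheel '[[[0,0,0.002,0,0],[0,0,0.003,0,0],[0,0,0.003,0,0]]]' 120
```

```text
time: 21.88
position: [0.5109, 0.2348, 0.0957]
orientation: [0.001, 0.999, -0.048, -0.003]
wrist_force: [-6.3, 0.0, 2.2]
opening: 0.115
grasp_force: 123.2
time: 22.25
position: [0.5118, 0.2349, 0.0951]
orientation: [0.0, 0.999, -0.048, -0.001]
wrist_force: [-7.0, -0.3, 17.6]
opening: 0.117
grasp_force: 124.4
```

The -x force means the -x hook is touching first, so the screen sits too far toward +x. The hook pixels showed the same bias. Ease up, shift it -3 mm in x and try again.

```bash
python3 -m handwheel '[[[0,0,-0.006,0,0],[-0.003,0,-0.012,0.0,0],[-0.003,0,-0.012,0.0,0]]]' 120; python3 - <<'E'
from rig import arm
print(arm.observe()['position'])
E
python3 -m handwheel '[[[0,0,0.007,0,0],[0,0,0.01,0,0],[0,0,0.01,0,0]]]' 120
```

```text
time: 22.62
position: [0.5096, 0.2354, 0.1056]
orientation: [0.0, 0.999, -0.048, -0.001]
wrist_force: [-6.1, 0.6, 2.5]
opening: 0.118
grasp_force: 123.3
[0.50963296 0.23541155 0.10564128]
time: 23.0
position: [0.5122, 0.2354, 0.096]
orientation: [-0.0, 0.999, -0.048, 0.001]
wrist_force: [-2.0, 0.2, 5.4]
opening: 0.119
grasp_force: 125.4
```

```bash
sed -i 's/\[.5144,.2342,.1222\]/[.5144,.2342,.1190]/; s/T\[2\]+.0095/T[2]+.0115/' fit2.py; sed -i '/for f,T in/d' fit2.py; python3 fit2.py; python3 - <<'E'
from rig import arm
s=arm.observe();print(s['position'],s['wrist_force'],s['torque'])
E
python3 hov.py j3.npy
```

```text
x-TCP 0.0172 pitch(+ = +x end down) 0.167 z-TCP 0.0139 err 0.0181 underside z 0.09
[0.51214522 0.23539093 0.09605715] [-1.92865007  0.02369458  4.93661689] [ 0.04645089  0.78659367 -0.01337408]
[0, 1, 2] [ 0.53156437  0.23601359 -0.04135716] 0.05165912518853695
[0, 1] [0.53193184 0.23496914] 0.07552298511377795
[0, 1, 2, 3] [ 0.53068261  0.23601588 -0.09436232  0.1625106 ] 0.020847268673355627
1196.0 [0.51214522 0.23539871 0.0960782 ]
white [([193.8, 266.0], 652), ([257.8, 265.3], 709), ([244.7, 315.9], 32), ([193.1, 337.2], 283)]
expected hook tip 1 [[216.2 290. ]]
expected hook tip -1 [[242.1 311. ]]
```

The rib slipped again: +17 mm in x with a 0.17 rad pitch. Driving it down in the grip is a poor method, so I'll centre it just above the hooks, drop it onto the ramps and press the rib from above. First I lift it and get the hook centre from the original pictures.

```bash
python3 -m handwheel '[[[-0.004,0,-0.015,0,0],[-0.017,0,-0.03,0.0,0],[-0.017,0,-0.03,0.0,0]]]' 120; python3 fit2.py; python3 - <<'E'
from h import *
from rig import capture,arm
print(arm.observe()['position'],arm.observe()['wrist_force'])
for n in('side','top'):
    p=capture(n); im=cv2.imread(f'pics/{n}0.png')[:,:,::-1]; 
    R,t=pb([.514,.2354,-.0966]); 
    for s in(1,-1):
        hk=np.array([[s*a,b,z] for a,z in((.045,0),(.040,0),(.038,.025),(.042,.025),(.050,.009),(.045,.008)) for b in(-.008,.008)])
        r=render(p,[hk],R,t); 
        ys,xs=np.nonzero(r>0); c=(np.average(xs,weights=r[ys,xs]),np.average(ys,weights=r[ys,xs]))
        x,y=int(round(c[0])),int(round(c[1])); k=8
        w=np.clip(im[y-k:y+k+1,x-k:x+k+1].min(2).astype(float)-95,0,None); w*=(np.ptp(im[y-k:y+k+1,x-k:x+k+1].astype(int),axis=2)<60)
        g=np.mgrid[-k:k+1,-k:k+1]
        print(n,s,'model',np.round(c,2),r.sum().round(1),'seen',round(x+(g[1]*w).sum()/w.sum(),2),round(y+(g[0]*w).sum()/w.sum(),2),(w>0).sum())
    print('px per 10mm x',(proj(p,[.524,.2354,.085])-proj(p,[.514,.2354,.085])).round(2),'y',(proj(p,[.514,.2454,.085])-proj(p,[.514,.2354,.085])).round(2))
E
```

```text
time: 23.48
position: [0.4937, 0.2377, 0.1271]
orientation: [-0.001, 0.999, -0.048, 0.001]
wrist_force: [1.0, -0.7, -0.6]
opening: 0.114
grasp_force: 123.2
x-TCP 0.0171 pitch(+ = +x end down) 0.16 z-TCP 0.0145 err 0.0194 underside z 0.1209
[0.49401153 0.23738562 0.1264005 ] [0.05726071 0.22678253 0.48673468]
side 1 model [215.95 293.02] 54.9 seen 215.49 292.78 37
side -1 model [243.31 314.44] 73.7 seen 244.09 314.68 58
px per 10mm x [[-3.5 -2.3]] y [[-2.85  3.17]]
top 1 model [189.26 213.12] 32.4 seen 188.34 213.47 16
top -1 model [185.93 245.48] 38.5 seen 185.55 245.25 22
px per 10mm x [[ 0.01 -3.73]] y [[-3.75  0.1 ]]
```

```bash
python3 -m handwheel '[[[0.0063,0.0026,0.006,0,0],[0.0063,0.0026,0.014,0,0],[0.0063,0.0026,0.02,0,0],[0.0063,0.0026,0.022,0,0],[0.0063,0.0026,0.022,0,0]]]' 120; python3 fit2.py; python3 - <<'E'
from rig import arm
s=arm.observe();print(s['position'],s['wrist_force'])
E
```

```text
time: 24.25
position: [0.4995, 0.2337, 0.103]
orientation: [0.0, 0.999, -0.048, -0.0]
wrist_force: [-0.0, -0.2, -1.8]
opening: 0.119
grasp_force: 123.2
x-TCP 0.0169 pitch(+ = +x end down) 0.168 z-TCP 0.0137 err 0.0184 underside z 0.097
[0.49966161 0.23373748 0.10323721] [-0.92921596 -0.8392095   0.13913311]
```

```bash
python3 -m handwheel '[[[0,0,0,0,0.05],[0,0,0,0,0.05],[0,0,0,0,0.05],[0,0,-0.04,0,0.05],[0,0,-0.09,0,0.04],[0,0.02,-0.12,0,0.02],[0,0.08,-0.12,0,0],[0,0.14,-0.12,0,0],[0,0.15,-0.12,0,0]]]' 60
sed -i 's/for a in(-.2,0,.2)/for a in(0,.17)/' rest.py; python3 rest.py; python3 - <<'E'
from h import *
toolgo([.514,.235,.15],-.097)
E
```

```text
time: 25.42
position: [0.4844, 0.079, 0.2236]
orientation: [0.001, 0.999, -0.052, -0.0]
wrist_force: [-0.2, 0.6, -0.1]
opening: 0.003
grasp_force: 0.0
[np.float64(1393.0), np.float64(1129.0)]
[ 0.5175  0.2325 -0.1037  0.0909  0.1055 -0.005 ] 0.0647
[ 0.5174  0.2322 -0.1038  0.0881  0.1055  0.0174] 0.0644
t 25.525 pos [0.4853 0.083  0.2235] toolx deg -5.7 -> d [ 0.0135 -0.1541  0.0735] roll -0.0022
```

It's resting on both ramps: pitch 0.09 rad, about 1.7 mm toward +x, heights matching both slots entered. I'll press the rib slightly toward -x, where it stands higher, with closed fingers.

```bash
python3 -m handwheel '[[[0,-0.05,0,0,0],[0.003,-0.1,0,0,0],[0.0068,-0.145,0,0,0],[0.0068,-0.1504,0.03,0,0],[0.0068,-0.1504,0.07,0,0],[0.0068,-0.1504,0.0885,0,0],[0.0068,-0.1504,0.0885,0,0]]]' 60
python3 -m handwheel '[[[0,0,0.004,0,0],[0,0,0.008,0,0],[0,0,0.012,0,0],[0,0,0.015,0,0],[0,0,0.015,0,0]]]' 60
```

```text
time: 26.4
position: [0.5049, 0.2355, 0.1332]
orientation: [0.0, 0.999, -0.046, -0.002]
wrist_force: [-0.4, 0.3, 0.9]
opening: -0.0
grasp_force: 0.0
time: 27.02
position: [0.5064, 0.2333, 0.1196]
orientation: [0.0, 0.999, -0.048, -0.0]
wrist_force: [-0.0, -0.1, 0.4]
opening: -0.001
grasp_force: 0.2
```

```bash
python3 -m handwheel '[[[0,0,0.003,0,0],[0,0,0.006,0,0],[0,0,0.006,0,0]]]' 60; python3 - <<'E'
from h import *
from rig import capture,arm
p=capture('side'); o=closed(mask(p,'o')); o[:, :185]=0
m=blob(o,proj(p,[.5,.24,.08])[0],True); print(m.sum(),arm.observe()['wrist_force'])
pf=lambda x:(Ro.from_euler('ZY',[-.1,x[2]]).as_matrix(),np.array([x[0],x[1],x[3]]))
c=cv2.findContours(m.astype(np.uint8),0,1)[0][0]
print(cv2.approxPolyDP(c,3,True)[:,0].tolist())
for x in([.5175,.2325,.09,.1055],[.514,.235,0,.09],[.514,.235,0,.1]):
    R,t=pf(x); q=np.array([[-.06,-.032,-.014],[-.06,.032,-.014],[.06,.032,-.014],[.06,-.032,-.014]]); print(x,proj(p,q@R.T+t).round(0).tolist())
E
```

```text
time: 27.4
position: [0.5062, 0.2332, 0.1133]
orientation: [0.0, 0.999, -0.048, -0.0]
wrist_force: [0.2, 0.4, 1.3]
opening: -0.001
grasp_force: 0.0
1211.0 [-0.15296553  0.07079188 -0.12404723]
[[203, 298], [240, 329], [261, 310], [238, 293]]
[0.5175, 0.2325, 0.09, 0.1055] [[259.0, 305.0], [238.0, 324.0], [200.0, 295.0], [220.0, 277.0]]
[0.514, 0.235, 0, 0.09] [[259.0, 311.0], [239.0, 330.0], [201.0, 298.0], [221.0, 281.0]]
[0.514, 0.235, 0, 0.1] [[259.0, 309.0], [239.0, 328.0], [200.0, 296.0], [220.0, 278.0]]
```

The screen is levelling as I press, with very little force so far. Continue.

```bash
python3 -m handwheel '[[[0,0,0.003,0,0],[0,0,0.005,0,0],[0,0,0.005,0,0]]]' 60; python3 -m handwheel '[[[0.005,0,0.003,0,0],[0.005,0,0.005,0,0],[0.005,0,0.005,0,0]]]' 60
```

```text
time: 27.82
position: [0.5066, 0.2334, 0.1101]
orientation: [-0.0, 0.999, -0.048, 0.0]
wrist_force: [-2.5, -0.6, 12.1]
opening: 0.003
grasp_force: 6.4
time: 28.2
position: [0.5068, 0.2333, 0.1097]
orientation: [-0.0, 0.999, -0.048, -0.003]
wrist_force: [-20.7, -4.1, 61.8]
opening: -0.003
grasp_force: 31.2
```

```bash
python3 -m handwheel '[[[0,0,-0.03,0,0],[0,0,-0.08,0,0],[0,0.04,-0.12,0,0],[0,0.1,-0.12,0,0],[0,0.15,-0.12,0,0],[0,0.16,-0.12,0,0]]]' 60
python3 rest.py;  python3 - <<'E'
from h import *
toolgo([.514,.2345,.15],-.097)
E
```

```text
time: 28.95
position: [0.4955, 0.0691, 0.224]
orientation: [0.001, 0.999, -0.051, -0.0]
wrist_force: [-0.4, 0.2, -0.1]
opening: -0.002
grasp_force: 0.0
[np.float64(1426.0), np.float64(1124.0)]
[ 0.512   0.2315 -0.0904  0.0074  0.0899  0.0184] 0.0633
[ 0.5122  0.2317 -0.0908  0.0207  0.0904  0.009 ] 0.0638
t 29.05 pos [0.4961 0.0725 0.2238] toolx deg -5.7 -> d [ 0.0019 -0.163   0.0737] roll -0.0018
```

It now sits at box height: underside at 0.070 m and nearly level. I'll press over the +x half as well, so both hooks are sure to click.

```bash
python3 -m handwheel '[[[0.003,-0.05,0,0,0],[0.008,-0.11,0,0,0],[0.013,-0.158,0,0,0],[0.013,-0.162,0.04,0,0],[0.013,-0.162,0.08,0,0],[0.013,-0.162,0.104,0,0],[0.013,-0.162,0.111,0,0],[0.013,-0.162,0.115,0,0],[0.013,-0.162,0.118,0,0],[0.013,-0.162,0.118,0,0]]]' 60
python3 -m handwheel '[[[0,0,-0.02,0,0.02],[-0.006,0,-0.03,0,0.05],[-0.011,0,-0.03,0,0.05],[-0.011,0,0.0,0,0.05],[-0.011,0,0.02,0,0.05],[-0.011,0,0.028,0,0.05],[-0.011,0,0.028,0,0.05],[-0.011,0,0.028,0,0],[-0.011,0,0.028,0,0],[-0.011,0,0.028,0,0]]]' 40
```

```text
time: 30.3
position: [0.5237, 0.2355, 0.1099]
orientation: [-0.001, 0.999, -0.047, -0.0]
wrist_force: [-7.8, -1.2, 27.2]
opening: -0.0
grasp_force: 14.2
time: 31.55
position: [0.5142, 0.2349, 0.0785]
orientation: [-0.0, 0.999, -0.048, 0.001]
wrist_force: [0.0, -0.2, 4.6]
opening: 0.133
grasp_force: 39.7
```

The rib is at 0.110 m on both halves, so the screen is flat. A gentle upward tug will check the latch.

```bash
python3 -m handwheel '[[[0,0,-0.002,0,0],[0,0,-0.004,0,0],[0,0,-0.005,0,0],[0,0,-0.005,0,0]]]' 40
```

```text
time: 32.05
position: [0.5132, 0.2347, 0.0809]
orientation: [0.0, 0.999, -0.048, -0.001]
wrist_force: [4.9, 2.1, -26.1]
opening: 0.131
grasp_force: 39.3
```

It holds against 26 N after the 2 mm of play, so both hooks are latched. Settle it, release and retreat.

```bash
python3 -m handwheel '[[[0,0,0.003,0,0],[0,0,0.005,0,0],[0,0,0.005,0,0.05],[0,0,0.005,0,0.05],[0,0,0.005,0,0.05],[0,0,-0.04,0,0.05],[0,0,-0.09,0,0.05],[0,0.03,-0.14,0,0.05],[0,0.09,-0.14,0,0.05],[0,0.15,-0.14,0,0.05],[0,0.15,-0.14,0,0.05]]]' 40
python3 rest.py; python3 - <<'E'
from rig import capture,boxes_of
for n in('top',):
    p=capture(n)
    for th in['hammer','spray','discs','tape']: print(th,[(b['at'],round(b['conf'],2)) for b in boxes_of(th,p)][:2])
E
```

```text
time: 33.42
position: [0.4984, 0.0788, 0.2233]
orientation: [0.002, 0.999, -0.053, -0.0]
wrist_force: [0.3, 0.9, -0.4]
opening: 0.592
grasp_force: 0.0
[np.float64(1431.0), np.float64(1124.0)]
[ 0.5123  0.2358 -0.0946  0.0171  0.0906  0.0107] 0.0643
[ 0.5125  0.2353 -0.095   0.027   0.0903  0.0534] 0.071
hammer [([105.4, 203.0], 0.83), ([172.9, 240.0], 0.35)]
spray [([458.2, 187.8], 0.84)]
discs [([280.4, 139.0], 0.87), ([105.2, 201.2], 0.46)]
tape [([196.1, 136.1], 0.89)]
```

The screen is flat at the seat, centred to about 2 mm, and the bystanders haven't moved.

```bash
python3 -c "
from rig import workorder
print(workorder.close_job())"
```

```text
the job is handed in; nothing more can be done
None
```

The orange dust screen is snapped under both hooks, flat on the green intake box and released; it held a 26 N upward tug, the bystanders stayed put, and I handed the job in at about 34 s. An early attempt to press it while gripped jammed at 97 N at the wrist (limit 120 N), and twice it slipped in the grip, so I dropped it onto the hook ramps and pressed on the rib.

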